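# Shut down and clear the tool dryer on a watchmaker's bench

### The arm

A 6-joint arm with a two-finger parallel gripper is mounted at the origin on the work surface. World frame = base frame: x ahead of the robot, y to its left, z up, the work surface at z = 0. Lengths are in mm, angles in degrees, forces in N, time in s.
With the tool pointing down it reaches from about 350 to 1000 mm from the base axis. Payload 7.1 kg.
Tool frame: the origin (TCP) lies on the centre line of the jaws, within the pads' length; the fingertips stand 11 mm ahead of it and the grasp point (between the pads) lies 8 mm behind it (tip_reach is the distance from the TCP to the fingertips, in mm); z points along the fingers, y is the line along which they close (so a half turn about z gives the same grasp; the last joint's range is limited). The gripper opens to 85 mm and grips with 20 to 120 N. Pads are 22 mm wide; open, the fingers measure 114 mm over their backs; the gripper's body (76 mm by 85 mm) begins 54 mm behind the grasp point. The pads swing forward as they close: fully open they stand 13 mm farther back than shut.
Start: joints at [-71.734, 24.242, 93.386, -0, 62.372, -1.089], TCP at [207.15, -589.656, 242.319] pointing down, gripper open.
Joint ranges: [-172.04, 172.04], [-51.8, 120.97], [4.93, 147.93], [-75.15, 255.16], [6.16, 154.13], [-145.62, 145.62]. Speed limits (degrees/s): [136.94, 136.94, 172.46, 180, 180, 180].

### API

Orientations are given as a 3x3 rotation matrix whose columns are the frame's x, y, z axes.
In Python, from plant import * gives the robot as it stands. The module is installed in compiled form; this text tells all that it offers.
- The arm moves only by the tool servo_tool, never from a script. Its argument "targets" is a list of rows, each a list of 5 numbers: the closure, from 0 (fully open) to 1 (shut), then the shift along the world's x, y, z in units of 0.15 m (1.0 is 0.15 m), then the turn about the world's z in units of 180 degrees (1.0 is 180 degrees). In form: [[grip, dx, dy, dz, yaw], ...]. A call has 1 to 12 rows; each row is the pose to reach, as a shift and turn from the pose commanded when the call began, turning the shorter way round; what a row does not reach only later rows make up. A row lasts 1/8 s, in which the tool goes at most 62.5 mm and 10.7 degrees, less where a joint would pass 70% of its speed; a pose out of reach is approached as far as the arm can. A call with a number of a shift or a turn outside -1 to 1 is refused whole. A call with a gripper value outside its range is refused whole. The fingers move at their own pace and stop on an object; "newtons" is the grip in N (left out, the last holds). Time passes only in rows, so rows that repeat a pose let the fingers close. It gives the time, the measured TCP pose, the force, the opening and the grip force at its end, in the units of the state.
- sense(): the state, without advancing time (a new reading comes with each control period).
- snapshot(name): name is "scene" or "top" or "wrist"; returns the picture (420x560x3 uint8, blue, green, red); there is no depth.
- camera_info(name): a dict with "fx", "fy", "cx", "cy" (pixels), "rvec" (rotation vector, rad) and "tvec" (3), from world to camera coordinates, as OpenCV has them. Camera axes: x right, y down, z forward; pixel columns grow to the right and rows downward; lengths in mm; the calibration is good to about 2 mm. A picture is of the moment at which its call begins: read the wrist's pose just before it. camera_info takes no time and is no camera call; for the wrist camera it gives the pose at the moment of the call.
- close_job(): hands the job in; it is judged then, once.
The state is a dict: "clock": time; "qpos": joint angles; "qd": joint speeds; "effort": joint torques, N m; "ee_pos": TCP position; "ee_rot": TCP orientation; "wrist_force": force on the tool from outside, world axes, zero at the start; "wrist_torque": the same for the moment, N m; "grip_width": finger opening in mm; "grip_force": force on a finger pad.
Only numpy, scipy, OpenCV 4.12 (cv2) and the standard library are available. Lean on these libraries where they do the work, as an engineer would, in place of code of your own. Each camera call takes 0.05 s, during which the arm holds its last target. There are 200 camera calls.

### The job

Take the long screwdriver out of the tool dryer safely: first press the black mushroom stop down until it latches, then pull the long screwdriver up out of the dryer's well and lower it, blade first and without dropping it, into the wide pot so that it stands in there with the pot upright. Then shut the dryer's flap flat over the empty well, and only after that turn the mushroom knob clockwise to reset it, so that it springs fully up again. Leave everything else on the bench where it is.

Things in the scene. Friction and masses are not known exactly. Their poses are not given: they have to be found in the camera images.
- stop: Stop station: a square aluminium box 84 x 84 mm and 60 mm high, fixed to the bench, carrying one black ribbed mushroom knob on its top centre. Origin: centre of its underside; z up. The stop, the dryer and the pot swap places from start to start.
- stop_top (a point): Centre of the top face of the black round mushroom knob: 56 mm across, 25 mm tall, its straight grippable rim 6 to 21 mm below this point, on a 22 mm steel stem; axis vertical. Up, the point is 107 mm above the bench and the knob's underside 22 mm above the box; latched, 95 mm and 10 mm. The point turns with the knob.
- stop_press (a joint): How far the knob is pushed down, m: 0 fully up (spring), 0.012 latched, 0.0145 bottom of travel. Pushing it past 0.0125, at the centre of its top, latches it and takes up to 8 to 9 N; let go before that it springs up. Once latched it cannot be pulled up; only turning frees it.
- stop_twist (a joint): Turn of the knob, rad, clockwise from above is positive: 0 at rest, end stop 1.25. When latched, a turn of more than about 0.75 (1.0 to 1.1 to be sure; about 0.06 N m) frees it; let go, the knob springs up by itself and turns back to 0 in 1 to 2 s.
- dryer: White block 120 x 120 mm, 110 mm high, fixed. Origin: centre of its underside; z up; vent slots on its -x face. Central vertical well, 28 mm square, 16 mm square below z = 60 mm, floor at z = 10 mm. The flap's hinge lies along y at x = +40, z = 110 mm: open, it stands on the +x side of the well. Gripping the screwdriver with fingers closing along the dryer's y keeps clear of it.
- flap (a joint): Opening angle of the flap, rad: 0 shut flat on the dryer's top, 1.57 upright, at most 1.9 (leaning to the dryer's +x). Starts at 1.57 to 1.85. A stiff hinge keeps it wherever it is left: push it (about 1 N at its edge) the whole way down until it lies flat.
- flap_edge (a point): Middle of the flap's free edge, 71 mm from the hinge. The flap is a steel plate 75 mm long from hinge to edge, 60 mm wide, 6 mm thick (shut: 111 to 117 mm above the bench), with an 8 mm bar along its free edge on the outer face (top at 122 mm when shut). When open, push it from its far (+x) side.
- driver: Long screwdriver, 190 mm, standing blade down in the dryer's well. Origin: tip of the blade; z towards the handle. Steel blade 85 mm long, 9 mm thick; dark wood handle 105 mm long, 22 mm thick, round (at the start 95 to 200 mm above the bench). About 85 g, centre of mass 85 mm above the tip. Lift it 105 mm to clear the dryer.
- driver_grip (a point): A good place to grip the long screwdriver: on its axis, 155 mm above the tip of the blade.
- pot: Wide round dark steel pot, 92 mm across the rim, 110 mm tall, wall 4 mm, about 0.6 kg, loose on the bench. Origin: centre of its underside; z up. A screwdriver let go in it leans on its rim.
- loupe: Bystander: black eye loupe, 40 mm wide, 44 mm tall, upright. Origin at its underside.
- jar: Bystander: small glass jar, 40 mm wide, 60 mm tall. Origin at its underside.
- tweezers: Bystander: steel tweezers lying flat, 150 mm long along x. Origin at their middle.
- oil_stand: Bystander: white stand 120 x 160 mm with five capped oil cups, 46 mm tall. Origin at its underside.
- parts_box: Bystander: clear open parts box 100 x 160 x 45 mm. Origin at its underside.
- narrow_cup: Bystander: narrow aluminium cup, 52 mm across, 75 mm tall (not the wide pot). Origin at its underside.
- wood_block: Bystander: wooden block 60 x 150 x 30 mm with three small upright tools, 100 mm tall in all. Origin at its underside.
- small_driver: Bystander: short screwdriver, 120 mm, lying on the bench. Origin at its middle.
Things that resemble listed ones, but are neither listed nor needed, are in the scene too. Leave any blue look-alike of the stop alone. Leave any yellow look-alike of the pot alone.

How it is judged (in metres and radians):
On the way, in this order (a step that is already met when the one before it is completed fails the run):
1. the mushroom stop is down and latched (value of joint stop_press above 0.01 m), for 0.3 s.
2. with the stop latched, the long screwdriver is let go, blade down in the upright wide pot (value of joint stop_press above 0.01 m and contact force between driver and the fingers below 0.05 N and horizontal distance between driver and pot below 0.046 m and z of driver in the frame of pot between -0.005 and 0.03 m and angle between driver's own z axis and vertical below 1 rad and angle between pot's own z axis and vertical below 0.1 rad), for 0.2 s.
3. with the stop still latched, the flap is shut flat over the well (value of joint stop_press above 0.01 m and value of joint flap below 0.05 rad), for 0.2 s.
4. the knob has been turned to reset and is fully up again (value of joint stop_press below 0.002 m), for 0.2 s.
At the end, for the whole second after the job is handed in: The knob is fully up again (within 2 mm), the flap is shut (within 0.05 rad of flat), the long screwdriver is at rest and let go, its blade tip within 46 mm of the wide pot's axis and less than 30 mm above the pot's underside, leaning less than 1 rad, and the pot stands upright (within 0.1 rad) (value of joint stop_press below 0.002 m and value of joint flap below 0.05 rad and horizontal distance between driver and pot below 0.046 m and z of driver in the frame of pot between -0.005 and 0.03 m and angle between driver's own z axis and vertical below 1 rad and angle between pot's own z axis and vertical below 0.1 rad and contact force between driver and the fingers below 0.05 N and linear speed of each of driver, pot below 0.03 m/s); the robot touches nothing.
It fails at once if the screwdriver is dropped (it moves faster than 0.9 m/s at the pot) (horizontal distance between driver and pot below 0.05 m and linear speed of driver above 0.9 m/s).
It fails at once if the pot is knocked over (angle between pot's own z axis and vertical above 0.5 rad).
It fails at once if another thing on the bench is shifted by more than 30 mm (distance of any of loupe, jar, tweezers, oil_stand, parts_box, narrow_cup, wood_block, small_driver from where it was at the start of the episode above 0.03 m).
It also fails if it takes over 69 s, if anything falls off the work surface, if the arm or the gripper's body presses on something with over 40 N, if the wrist force passes 120 N, or if a joint passes its speed limit or range.

## Working session

There is one attempt and no reset: what is moved stays moved. The work goes in short steps, Python scripts to look and compute and a tool call to move; the robot and the scene stay as the last step left them, time stands still between calls to the robot, and variables do not carry over. Pictures are saved under pics/ and viewed, at most 10 in all, crops included, and the job is handed in when it is done.

Besides the shell and the picture viewer there is one more tool, called as name(argument=value, ...) on one line, values as JSON. servo_tool: Moves the arm, as the interface text tells. Shifts and turns lie within -1 to 1; 1 stands for 0.15 m of shift or 180 degrees of turn. Its arguments: {"type":"object","properties":{"targets":{"type":"array"},"newtons":{"type":"number"}},"required":["targets"]}

```bash
mkdir -p pics; cat > h.py <<'E'
from plant import *
import numpy as np, cv2
def cam(n):
    c=camera_info(n); K=np.array([[c["fx"],0,c["cx"]],[0,c["fy"],c["cy"]],[0,0,1]],float)
    R=cv2.Rodrigues(np.array(c["rvec"],float))[0]; t=np.array(c["tvec"],float).ravel(); return K,R,t
def ray(n,uv,z):
    K,R,t=cam(n); o=-R.T@t; d=R.T@np.linalg.solve(K,[uv[0],uv[1],1.]); return (o+d*(z-o[2])/d[2]).round(1)
def proj(n,p):
    K,R,t=cam(n); q=K@(R@np.array(p,float)+t); return (q[:2]/q[2]).round(1)
E
python3 - <<'E'
from h import *
for n in("scene","top"):
    im=snapshot(n); cv2.imwrite(f"pics/{n}0.png",im); cv2.imwrite(f"pics/{n}0b.png",cv2.resize(im,(784,588),interpolation=cv2.INTER_CUBIC))
    K,R,t=cam(n); print(n,K[0,0],(-R.T@t).round(),R.round(2).tolist())
s=sense();print(s)
E
```

```text
scene 471.6379460510636 [ 985. -480.  943.] [[0.8, 0.6, -0.01], [0.47, -0.64, -0.61], [-0.37, 0.48, -0.8]]
top 429.5280106929635 [ 445.   30. 1133.] [[-0.02, -1.0, 0.03], [-0.99, 0.02, -0.16], [0.16, -0.04, -0.99]]
{'clock': 0.1, 'qpos': array([-7.17340101e+01,  2.42805902e+01,  9.34255244e+01, -7.46847371e-04,
        6.23704901e+01, -1.08934101e+00]), 'qd': array([-0.1225146 , -0.06525254, -0.09204523, -0.05548609,  0.10616123,
        0.10360695]), 'effort': array([ 7.14137946e-05, -5.58427441e+01, -2.82446069e+01, -2.67140405e-05,
        2.90835866e-03, -3.41688985e-05]), 'ee_pos': array([ 207.01246185, -589.23999465,  241.62802877]), 'ee_rot': array([[ 9.43479329e-01,  3.31431096e-01, -4.30022669e-04],
       [ 3.31431374e-01, -9.43478480e-01,  1.26601643e-03],
       [ 1.38800785e-05, -1.33698334e-03, -9.99999106e-01]]), 'wrist_force': array([-0.01607205,  0.2213398 , -0.03453335]), 'wrist_torque': array([ 0.03369923,  0.04165535, -0.03776342]), 'grip_force': 0.0, 'grip_width': 85.30546865159246}
```

View pics/top0b.png

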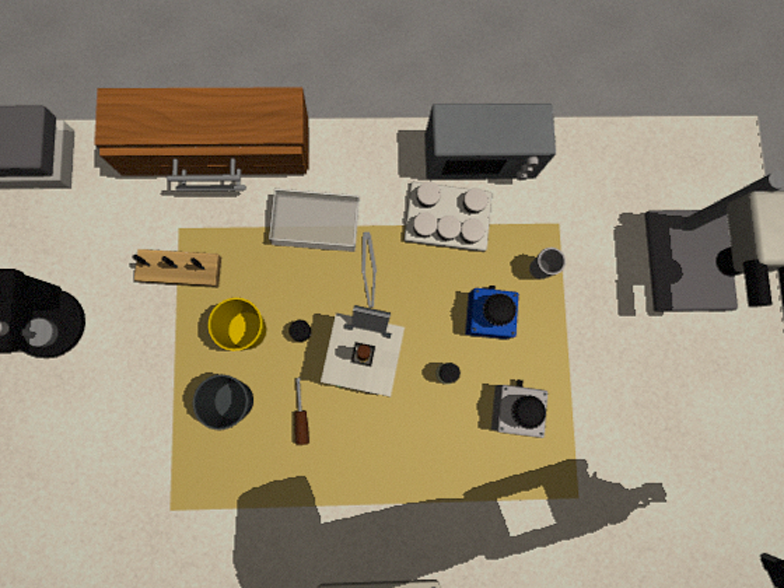

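View pics/scene0b.png

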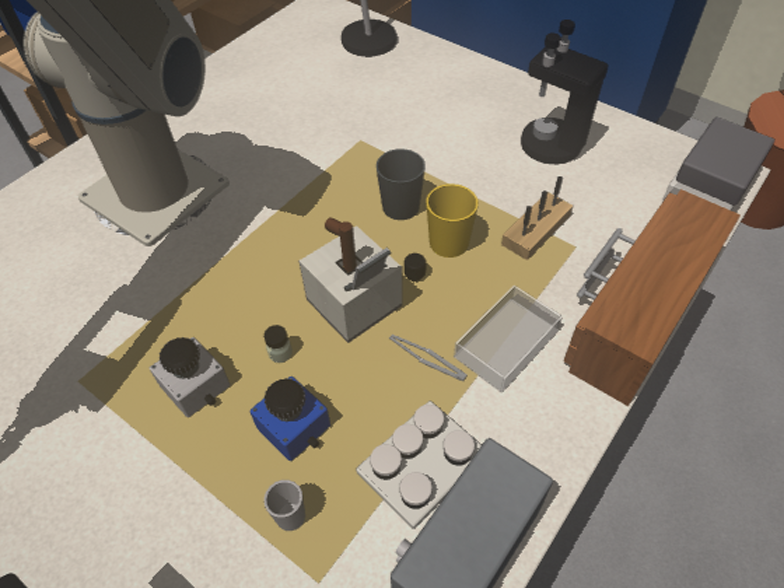

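The top view shows (784-wide pixels) the stop knob at (529,411), the driver in the dryer well at (364,353), the flap at (370,318) on the +x side, and the pot at (221,401). The small driver lies at (300,410), between the dryer and the pot. The scene view agrees.

```bash
cat > m.py <<'E'
from h import *
im=cv2.imread("pics/top0.png"); hsv=cv2.cvtColor(im,cv2.COLOR_BGR2HSV)
def blob(mask,box,k=3):
    x0,y0,x1,y1=box; m=np.zeros_like(mask); m[y0:y1,x0:x1]=mask[y0:y1,x0:x1]
    m=cv2.morphologyEx(m,cv2.MORPH_OPEN,np.ones((k,k),np.uint8))
    c=max(cv2.findContours(m,cv2.RETR_EXTERNAL,cv2.CHAIN_APPROX_NONE)[0],key=cv2.contourArea); return c
dark=((hsv[...,2]<70)).astype(np.uint8)*255
c=blob(dark,(355,270,395,315)); e=cv2.minEnclosingCircle(c); print("knob",e,cv2.fitEllipse(c),ray("top",cv2.fitEllipse(c)[0],103))
wh=((hsv[...,1]<50)&(hsv[...,2]>130)).astype(np.uint8)*255
c=blob(wh,(350,265,400,318)); r=cv2.minAreaRect(cv2.convexHull(c)); print("box",r,[ray("top",p,60) for p in cv2.boxPoints(r)],ray("top",r[0],60))
c=blob(wh,(220,215,295,290)); h=cv2.convexHull(c); print("dryer hull",[(p.tolist(),ray("top",p,110).tolist()) for p in cv2.approxPolyDP(h,4,True)[:,0]])
pm=((hsv[...,1]<110)&(hsv[...,2]<110)).astype(np.uint8)*255
c=blob(pm,(130,260,190,315)); h=cv2.convexHull(c);print("pot",cv2.boundingRect(c),cv2.fitEllipse(h),ray("top",cv2.fitEllipse(h)[0],100))
br=((hsv[...,0]<15)&(hsv[...,1]>110)&(hsv[...,2]<160)).astype(np.uint8)*255
c=blob(br,(240,235,280,270),2);b=cv2.boundingRect(c);print("driver",b,cv2.minAreaRect(c),ray("top",cv2.minAreaRect(c)[0],200))
a=cv2.resize(im[200:300,215:305],(360,400),interpolation=cv2.INTER_CUBIC)
s=cv2.imread("pics/scene0.png"); b=cv2.resize(s[145:245,205:295],(360,400),interpolation=cv2.INTER_CUBIC)
cv2.imwrite("pics/crop1.png",np.hstack([a,b]))
E
python3 m.py
```

```text
knob ((377.0, 292.5), 13.200478553771973) ((376.6568298339844, 293.5827331542969), (22.567668914794922, 25.118240356445312), 115.1703872680664) [ 402.8 -255.   103. ]
box ((374.6890563964844, 280.2987976074219), (31.472990036010742, 6.846755504608154), 6.340191841125488) [array([ 430.3, -223.6,   60. ]), array([ 447. , -226.4,   60. ]), array([ 436.7, -304.4,   60. ]), array([ 420.1, -301.4,   60. ])] [ 433.5 -263.9   60. ]
dryer hull [([240, 226], [569.4, 67.0, 110.0]), ([287, 234], [548.0, -45.1, 110.0]), ([278, 282], [435.2, -20.7, 110.0]), ([230, 272], [460.9, 91.6, 110.0])]
pot (137, 268, 44, 39) ((157.9000244140625, 286.7149353027344), (38.6286506652832, 43.004150390625), 79.94596862792969) [430.5 261.4 100. ]
driver (256, 247, 10, 11) ((260.5, 252.0), (10.0, 9.0), 90.0) [501.   20.1 200. ]
```

View pics/crop1.png

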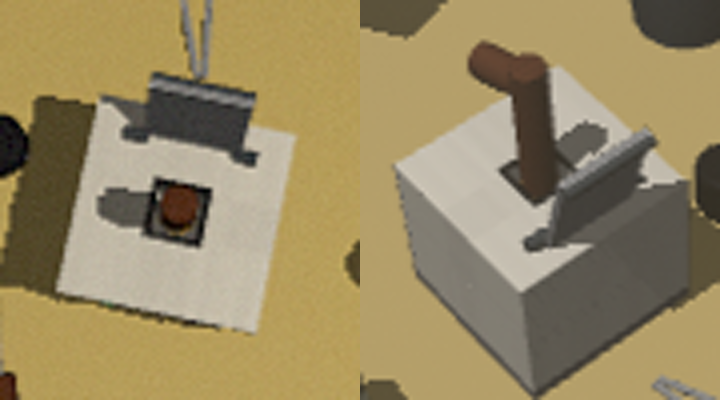

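The crop confirms it: the driver is upright in the well, the flap is about vertical on the +x side, and the brown piece at its left is the small driver behind. Now moving towards the stop.

servo_tool(targets=[[1,0.15,0.25,0,0],[1,0.4,0.6,0,0],[1,0.65,1,0,0],[1,0.65,1,0,0],[1,0.65,1,0,0],[1,0.65,1,0,0]], newtons=30)

```text
clock: 0.85
ee_pos: [304.3, -440.8, 242.4]
ee_rot: [[0.944, 0.331, 0.0], [0.331, -0.944, -0.001], [-0.0, 0.001, -1.0]]
wrist_force: [0.9, 0.5, 1.1]
grip_width: -0.2
grip_force: 0.0
```

servo_tool(targets=[[1,0.2,0.3,0,0],[1,0.4,0.6,0,0],[1,0.65,0.8,0,0],[1,0.65,0.8,0,0],[1,0.65,0.8,0,0],[1,0.65,0.8,0,0]])

```text
clock: 1.6
ee_pos: [401.2, -320.8, 242.2]
ee_rot: [[0.944, 0.33, -0.0], [0.33, -0.944, 0.0], [-0.0, -0.0, -1.0]]
wrist_force: [0.4, 0.8, -0.0]
grip_width: -0.2
grip_force: 0.0
```

```bash
python3 - <<'E'
from h import *
s=sense();print(s["clock"],s["ee_pos"],s["grip_width"],s["qpos"])
cv2.imwrite("pics/w1.png",snapshot("wrist"))
K,R,t=cam("wrist");print((-R.T@t).round(),R.round(2).tolist());print(proj("wrist",[403,-255,107]))
E
```

```text
1.6 [ 401.24725657 -320.77880351  242.15290712] -0.20642995432091282 [-3.99608678e+01  1.49214893e+01  1.07338698e+02 -1.51400984e-02
  5.77599878e+01  3.08071129e+01]
[ 465. -298.  374.] [[0.33, -0.94, 0.0], [-0.91, -0.32, 0.27], [-0.25, -0.09, -0.96]]
[195.3 166.8]
```

View pics/w1.png

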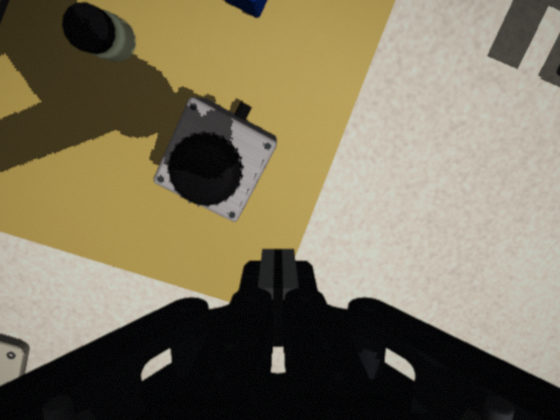

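The wrist view shows the box top corners at (195,98), (276,145), (235,221) and (154,180), with the knob centred near (205,168).

```bash
python3 - <<'E'
from h import *
P=[ray("wrist",p,60) for p in [(195,98),(276,145),(235,221),(154,180)]];print(P,np.mean(P,0))
im=cv2.imread("pics/w1.png");m=(im.max(2)<45).astype(np.uint8)*255;m[:110]=0;m[225:]=0;m[:,:155]=0;m[:,285:]=0
m=cv2.morphologyEx(m,cv2.MORPH_OPEN,np.ones((9,9),np.uint8))
c=max(cv2.findContours(m,0,1)[0],key=cv2.contourArea);e=cv2.fitEllipse(c);print(e,ray("wrist",e[0],107),ray("wrist",e[0],100))
E
```

```text
[array([ 447.8, -231.5,   60. ]), array([ 433.3, -308. ,   60. ]), array([ 356. , -295.2,   60. ]), array([ 368.8, -216.1,   60. ])] [ 401.475 -262.7     60.   ]
((204.47096252441406, 167.69570922851562), (70.88893127441406, 73.28137969970703), 133.49758911132812) [ 404.6 -261.7  107. ] [ 403.1 -260.7  100. ]
```

servo_tool(targets=[[1,0,0.385,0,0],[1,0,0.385,-0.3,0],[1,0,0.385,-0.6,0],[1,0,0.385,-0.78,0],[1,0,0.385,-0.78,0]])

```text
clock: 2.28
ee_pos: [400.5, -261.7, 123.8]
ee_rot: [[0.944, 0.33, -0.004], [0.33, -0.944, 0.002], [-0.003, -0.003, -1.0]]
wrist_force: [0.2, 0.7, -0.2]
grip_width: -0.2
grip_force: 0.0
```

servo_tool(targets=[[1,0,0,-0.04,0],[1,0,0,-0.07,0],[1,0,0,-0.1,0],[1,0,0,-0.12,0],[1,0,0,-0.12,0]])

```text
clock: 2.9
ee_pos: [402.9, -262.6, 108.3]
ee_rot: [[0.943, 0.331, 0.002], [0.331, -0.943, -0.002], [0.001, 0.002, -1.0]]
wrist_force: [-0.5, -1.3, 3.9]
grip_width: 0.0
grip_force: 1.8
```

servo_tool(targets=[[1,0,0,-0.015,0],[1,0,0,-0.022,0],[1,0,0,-0.025,0],[1,0,0,-0.025,0],[1,0,0,-0.025,0]])

```text
clock: 3.52
ee_pos: [403.0, -262.7, 104.6]
ee_rot: [[0.943, 0.331, 0.002], [0.331, -0.943, -0.002], [0.001, 0.002, -1.0]]
wrist_force: [-0.9, -1.2, 6.0]
grip_width: 0.2
grip_force: 2.9
```

servo_tool(targets=[[1,0,0,-0.007,0],[1,0,0,-0.014,0],[1,0,0,-0.014,0],[1,0,0,-0.014,0]])

```text
clock: 4.03
ee_pos: [403.2, -262.8, 103.3]
ee_rot: [[0.943, 0.332, 0.003], [0.332, -0.943, -0.002], [0.002, 0.003, -1.0]]
wrist_force: [-3.3, -0.3, 17.5]
grip_width: 0.0
grip_force: 8.4
```

servo_tool(targets=[[1,0,0,0.015,0],[1,0,0,0.03,0],[1,0,0,0.03,0],[1,0,0,0.03,0]])

```text
clock: 4.53
ee_pos: [402.3, -261.9, 106.1]
ee_rot: [[0.943, 0.331, 0.0], [0.331, -0.943, -0.0], [0.0, 0.0, -1.0]]
wrist_force: [-0.4, -0.4, 3.6]
grip_width: -0.1
grip_force: 2.0
```

servo_tool(targets=[[1,0,0,0.02,0],[1,0,0,0.02,0],[1,0,0,0.02,0]])

```text
clock: 4.9
ee_pos: [402.1, -261.9, 108.9]
ee_rot: [[0.943, 0.331, -0.0], [0.331, -0.943, 0.0], [-0.0, -0.0, -1.0]]
wrist_force: [0.4, -0.3, -0.2]
grip_width: 0.0
grip_force: 0.0
```

Latched: there is no force now at a height that gave 4 N before. Moving on to the driver.

servo_tool(targets=[[1,0,0,0.4,0],[0.6,0,0,0.8,0],[0,0.1,0.2,1,-0.05],[0,0.2,0.5,1,-0.1],[0,0.3,0.9,1,-0.15],[0,0.35,1,1,-0.175],[0,0.35,1,1,-0.175]])

```text
clock: 5.78
ee_pos: [454.9, -110.8, 258.9]
ee_rot: [[0.978, -0.207, -0.0], [-0.207, -0.978, -0.0], [-0.0, 0.0, -1.0]]
wrist_force: [0.3, -0.3, 0.5]
grip_width: 85.5
grip_force: 0.0
```

servo_tool(targets=[[0,0.15,0.4,0,0],[0,0.315,0.65,0,0],[0,0.315,0.65,0,0],[0,0.315,0.65,0,0],[0,0.315,0.65,0,0]])

```text
clock: 6.4
ee_pos: [501.3, -15.6, 258.8]
ee_rot: [[0.977, -0.211, -0.001], [-0.211, -0.977, -0.0], [-0.001, 0.0, -1.0]]
wrist_force: [0.3, -0.1, -0.3]
grip_width: 85.2
grip_force: 0.0
```

```bash
python3 - <<'E'
from h import *
s=sense();print(s["clock"],s["ee_pos"],s["grip_width"],s["qpos"].round(1))
r=s["ee_rot"];print(np.degrees(np.arctan2(r[1,1],r[0,1])))
cv2.imwrite("pics/w2.png",snapshot("wrist"))
print(proj("wrist",[501,20,200]),proj("wrist",[503.4,23.2,110]))
E
```

```text
6.4 [501.25255617 -15.61995298 258.79188242] 85.18742492732117 [ -3.1  12.6 107.9  -0.   59.5  99.1]
-102.20607968325965
[216.1 243.6] [229.7 200.5]
```

View pics/w2.png

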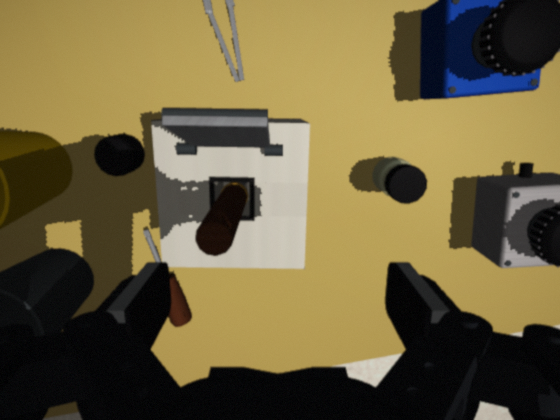

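The wrist view shows the driver's top disc at about (213,238) and the well centre at (232,199). The dryer edges are square to the image, so the yaw is right.

```bash
python3 - <<'E'
from h import *
print(ray("wrist",(213,238),200),ray("wrist",(232,199),110))
P=[ray("wrist",p,110) for p in [(308,123),(304,268),(162,268),(155,126)]];print(P,np.mean(P,0))
E
```

```text
[504.6  20.8 200. ] [504.2  21.1 110. ]
[array([549.7, -49.8, 110. ]), array([432.7, -23.7, 110. ]), array([458.3,  93.8, 110. ]), array([572.2,  64.2, 110. ])] [503.225  21.125 110.   ]
```

servo_tool(targets=[[0,0.011,0.237,0,0],[0,0.011,0.237,0,0],[0,0.011,0.237,-0.3,0],[0,0.011,0.237,-0.6,0],[0,0.011,0.237,-0.68,0],[0,0.011,0.237,-0.68,0],[1,0.011,0.237,-0.68,0],[1,0.011,0.237,-0.68,0],[1,0.011,0.237,-0.68,0],[1,0.011,0.237,-0.68,0],[1,0.011,0.237,-0.68,0]], newtons=40)

```text
clock: 7.82
ee_pos: [504.1, 21.2, 157.6]
ee_rot: [[0.978, -0.21, 0.001], [-0.21, -0.978, -0.0], [0.001, -0.0, -1.0]]
wrist_force: [-1.3, -0.5, 5.7]
grip_width: 21.0
grip_force: 38.9
```

Gripped (21 mm). Lifting.

servo_tool(targets=[[1,0,0,0.1,0],[1,0,0,0.25,0],[1,0,0,0.4,0],[1,0,0,0.6,0],[1,0,0,0.8,0],[1,0,0,0.95,0],[1,0,0,0.95,0]])

```text
clock: 8.7
ee_pos: [504.4, 21.2, 301.6]
ee_rot: [[0.978, -0.21, 0.004], [-0.21, -0.978, 0.0], [0.004, -0.001, -1.0]]
wrist_force: [-0.8, -0.7, -0.9]
grip_width: 21.1
grip_force: 39.1
```

```bash
python3 - <<'E'
from h import *
s=sense();print(s["clock"],s["ee_pos"],s["wrist_force"],s["grip_width"])
im=snapshot("wrist");sc=snapshot("scene");tp=snapshot("top")
cv2.imwrite("pics/sc3.png",sc)
cv2.imwrite("pics/m3.png",np.hstack([cv2.resize(sc[40:250,150:430],(400,300)),cv2.resize(im,(400,300))]))
# pot mask in top
hsv=cv2.cvtColor(tp,cv2.COLOR_BGR2HSV)
cv2.imwrite("pics/t3.png",np.hstack([cv2.resize(tp[255:320,125:195],(560,520),interpolation=cv2.INTER_CUBIC)]))
E
```

```text
8.7 [504.42634903  21.20772056 301.59649389] [-0.75509953 -0.67087191 -0.88290755] 21.146714296722074
```

View pics/m3.png

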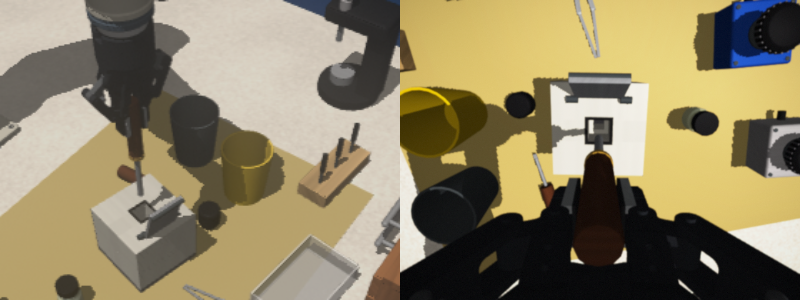

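View pics/t3.png

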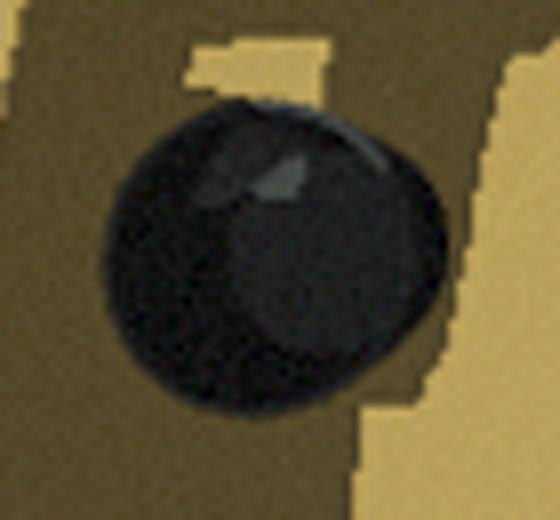

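The scene view shows the driver held upright above the dryer and clear of it. In the top crop the pot rim spans left 105, top 100 and bottom 415, so its centre is near crop (260,257), or image (157.5,287.1).

```bash
python3 - <<'E'
from h import *
p=ray("top",(157.5,287.1),110);print(p)
# check: rim reprojections vs scene pic
sc=cv2.imread("pics/sc3.png")
for k in range(0,360,90):
    a=np.radians(k);q=[p[0]+46*np.cos(a),p[1]+46*np.sin(a),110];print(k,proj("scene",q),proj("top",q))
hsv=cv2.cvtColor(sc,cv2.COLOR_BGR2HSV);m=((hsv[...,1]<90)&(hsv[...,2]<95)).astype(np.uint8)*255
m[:,:262]=0;m[:,306:]=0;m[:100]=0;m[165:]=0
c=max(cv2.findContours(m,0,1)[0],key=cv2.contourArea);print(cv2.boundingRect(c))
E
```

```text
[429.8 260.  110. ]
0 [299.7 124.3] [157.9 267.2]
90 [295.7 107.5] [137.5 287.6]
180 [271.2 110.1] [157.1 307.4]
270 [274.5 127.1] [177.4 286.7]
(262, 100, 44, 58)
```

servo_tool(targets=[[1,-0.03,0.1,0,0],[1,-0.08,0.25,0,0.03],[1,-0.14,0.45,0,0.06],[1,-0.2,0.65,0,0.1],[1,-0.25,0.8,0,0.1],[1,-0.25,0.8,0,0.1]])

```text
clock: 9.6
ee_pos: [464.9, 142.7, 298.7]
ee_rot: [[0.995, 0.105, -0.002], [0.105, -0.995, -0.0], [-0.002, 0.0, -1.0]]
wrist_force: [0.1, -1.4, -1.3]
grip_width: 20.4
grip_force: 39.2
```

servo_tool(targets=[[1,-0.03,0.2,0,0],[1,-0.05,0.4,0,0],[1,-0.07,0.6,0,0],[1,-0.087,0.75,0,0],[1,-0.087,0.8,0,0],[1,-0.087,0.8,0,0],[1,-0.087,0.8,0,0]])

```text
clock: 10.48
ee_pos: [453.1, 260.3, 299.3]
ee_rot: [[0.995, 0.101, -0.0], [0.101, -0.995, -0.0], [-0.0, 0.0, -1.0]]
wrist_force: [0.6, 0.8, -0.9]
grip_width: 20.8
grip_force: 39.3
```

```bash
python3 - <<'E'
from h import *
s=sense();print(s["clock"],s["ee_pos"],s["grip_width"],s["qpos"].round(1))
im=snapshot("wrist");sc=snapshot("scene")
cv2.imwrite("pics/m4.png",np.hstack([cv2.resize(sc[40:250,150:430],(400,300)),cv2.resize(im,(400,300))]))
E
```

```text
10.475 [453.05329907 260.29600795 299.29221259] 20.808101949552757 [ 28.6  11.8 103.1  -0.   65.2 112.8]
```

View pics/m4.png

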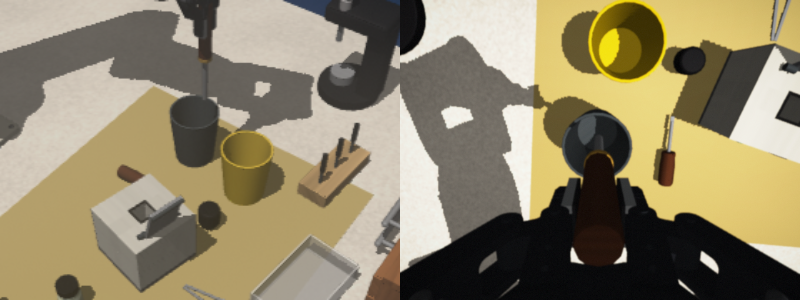

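The driver hangs blade-down over the pot opening (wrist view: pot centre at x≈597, blade at x≈601). Lowering.

servo_tool(targets=[[1,0,0,-0.15,0],[1,0,0,-0.3,0],[1,0,0,-0.45,0],[1,0,0,-0.6,0],[1,0,0,-0.75,0],[1,0,0,-0.87,0],[1,0,0,-0.93,0],[1,0,0,-0.95,0],[1,0,0,-0.95,0],[1,0,0,-0.95,0]])

```text
clock: 11.82
ee_pos: [453.4, 261.3, 157.6]
ee_rot: [[0.995, 0.102, 0.001], [0.102, -0.995, 0.001], [0.001, -0.0, -1.0]]
wrist_force: [0.8, -0.0, -0.1]
grip_width: 21.1
grip_force: 39.3
```

servo_tool(targets=[[1,0,0,-0.01,0],[1,0,0,-0.02,0],[1,0,0,-0.02,0]])

```text
clock: 12.2
ee_pos: [452.9, 261.1, 153.9]
ee_rot: [[0.995, 0.102, -0.0], [0.102, -0.995, -0.0], [-0.0, 0.0, -1.0]]
wrist_force: [0.4, 0.7, -1.0]
grip_width: 21.2
grip_force: 39.3
```

servo_tool(targets=[[1,0,0,-0.01,0],[1,0,0,-0.013,0],[1,0,0,-0.013,0]])

```text
clock: 12.58
ee_pos: [453.5, 261.3, 152.7]
ee_rot: [[0.995, 0.102, 0.001], [0.102, -0.995, 0.0], [0.001, -0.0, -1.0]]
wrist_force: [-0.8, -0.3, 5.4]
grip_width: 20.7
grip_force: 40.0
```

servo_tool(targets=[[1,0,0,0.005,0],[0.68,0,0,0.005,0],[0.6,0,0,0.005,0],[0.4,0,0,0.005,0],[0.15,0,0,0.005,0],[0,0,0,0.005,0],[0,0,0,0.005,0]], newtons=20)

```text
clock: 13.45
ee_pos: [453.0, 261.1, 152.7]
ee_rot: [[0.995, 0.102, -0.0], [0.102, -0.995, -0.0], [-0.0, 0.0, -1.0]]
wrist_force: [-0.5, 0.3, 0.3]
grip_width: 85.4
grip_force: 0.0
```

servo_tool(targets=[[0,0,0,0.1,0],[0,0,0,0.3,0],[0,0,0,0.6,0],[0,0,0,0.95,0],[0,0,0,0.95,0]])

```text
clock: 14.08
ee_pos: [455.2, 262.4, 300.7]
ee_rot: [[0.995, 0.102, 0.009], [0.102, -0.995, 0.005], [0.009, -0.004, -1.0]]
wrist_force: [0.4, 0.4, 0.6]
grip_width: 85.5
grip_force: 0.0
```

```bash
python3 - <<'E'
from h import *
s=sense();print(s["clock"],s["ee_pos"],s["wrist_force"])
im=snapshot("wrist");sc=snapshot("scene")
cv2.imwrite("pics/m5.png",np.hstack([cv2.resize(sc[40:290,100:433],(400,300)),cv2.resize(im,(400,300))]))
E
```

```text
14.075 [455.24092796 262.38605096 300.74234869] [0.42917273 0.4460688  0.63302213]
```

View pics/m5.png

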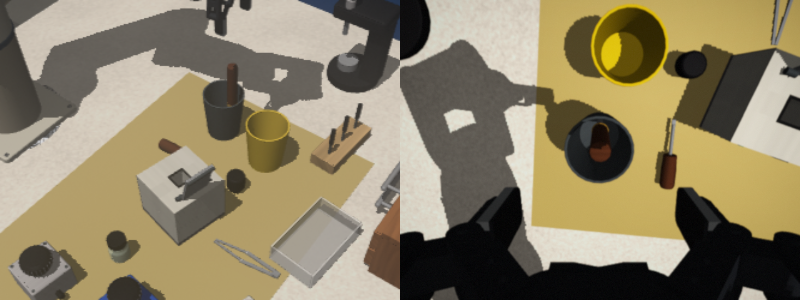

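The driver stands in the upright pot, released. Next is the flap: I'll go with closed fingers to its far (+x) side.

servo_tool(targets=[[0.3,0.1,-0.2,0,-0.03],[1,0.25,-0.5,0,-0.06],[1,0.4,-0.8,0,-0.1],[1,0.5,-1,0,-0.1],[1,0.5,-1,0,-0.1]])

```text
clock: 14.8
ee_pos: [527.9, 109.2, 293.8]
ee_rot: [[0.977, -0.213, -0.003], [-0.213, -0.977, -0.001], [-0.003, 0.001, -1.0]]
wrist_force: [-0.1, 0.7, -0.9]
grip_width: 0.1
grip_force: 0.0
```

servo_tool(targets=[[1,0.2,-0.3,0,0],[1,0.4,-0.6,0,0],[1,0.52,-0.747,0,0],[1,0.52,-0.747,0,0],[1,0.52,-0.747,-0.3,0],[1,0.52,-0.747,-0.6,0],[1,0.52,-0.747,-0.895,0],[1,0.52,-0.747,-0.895,0],[1,0.52,-0.747,-0.895,0]])

```text
clock: 15.92
ee_pos: [606.3, 0.1, 162.2]
ee_rot: [[0.978, -0.209, 0.001], [-0.209, -0.978, 0.0], [0.001, -0.0, -1.0]]
wrist_force: [0.2, -0.5, 0.5]
grip_width: 0.0
grip_force: 0.0
```

servo_tool(targets=[[1,-0.1,0.022,0,0],[1,-0.2,0.044,0,0],[1,-0.27,0.059,0,0],[1,-0.34,0.074,0,0],[1,-0.41,0.089,0,0],[1,-0.48,0.104,0,0],[1,-0.55,0.12,0,0],[1,-0.606,0.132,0,0],[1,-0.606,0.132,0,0],[1,-0.606,0.132,0,0]])

```text
clock: 17.18
ee_pos: [515.1, 18.9, 161.0]
ee_rot: [[0.978, -0.21, -0.0], [-0.21, -0.978, 0.0], [-0.0, 0.0, -1.0]]
wrist_force: [0.7, -0.4, 1.3]
grip_width: -0.0
grip_force: 0.0
```

servo_tool(targets=[[1,-0.036,0.008,-0.033,0],[1,-0.072,0.016,-0.066,0],[1,-0.108,0.023,-0.1,0],[1,-0.143,0.031,-0.133,0],[1,-0.143,0.031,-0.133,0]])

```text
clock: 17.8
ee_pos: [492.6, 23.6, 140.5]
ee_rot: [[0.978, -0.21, -0.002], [-0.21, -0.978, -0.0], [-0.002, 0.0, -1.0]]
wrist_force: [-0.1, -0.4, -0.1]
grip_width: 0.1
grip_force: 0.0
```

servo_tool(targets=[[1,0,0,-0.03,0],[1,0,0,-0.06,0],[1,0,0,-0.08,0],[1,0,0,-0.09,0],[1,0,0,-0.09,0],[1,0,0,-0.09,0]])

```text
clock: 18.55
ee_pos: [493.5, 23.5, 128.0]
ee_rot: [[0.978, -0.21, -0.0], [-0.21, -0.978, 0.0], [-0.0, 0.0, -1.0]]
wrist_force: [-3.0, -0.5, 7.3]
grip_width: -0.2
grip_force: 3.5
```

servo_tool(targets=[[1,0,0,-0.005,0],[1,0,0,-0.01,0],[1,0,0,-0.01,0],[1,0,0,-0.01,0]])

```text
clock: 19.05
ee_pos: [493.6, 23.5, 127.8]
ee_rot: [[0.978, -0.21, 0.0], [-0.21, -0.978, 0.0], [0.0, -0.0, -1.0]]
wrist_force: [-7.1, -0.1, 23.6]
grip_width: 0.1
grip_force: 11.6
```

The flap is flat against a hard stop. Now back to the knob.

servo_tool(targets=[[1,0,0,0.4,0],[0.5,0,0,0.8,0],[0,-0.1,-0.3,0.9,0.05],[0,-0.2,-0.6,0.9,0.1],[0,-0.3,-0.9,0.9,0.15],[0,-0.33,-1,0.9,0.17],[0,-0.33,-1,0.9,0.17]], newtons=25)

```text
clock: 19.92
ee_pos: [443.9, -127.3, 261.1]
ee_rot: [[0.95, 0.314, 0.0], [0.314, -0.95, -0.0], [0.0, 0.0, -1.0]]
wrist_force: [-0.8, 0.4, 0.2]
grip_width: 85.2
grip_force: 0.0
```

servo_tool(targets=[[0,-0.1,-0.3,0,0],[0,-0.2,-0.6,0,0],[0,-0.277,-0.903,0,0],[0,-0.277,-0.903,0,0],[0,-0.277,-0.903,0,0],[0,-0.277,-0.903,0,0]])

```text
clock: 20.68
ee_pos: [403.0, -260.7, 261.0]
ee_rot: [[0.948, 0.318, -0.0], [0.318, -0.948, 0.0], [-0.0, -0.0, -1.0]]
wrist_force: [-0.0, 0.4, -0.6]
grip_width: 85.4
grip_force: 0.0
```

```bash
python3 - <<'E'
from h import *
s=sense();print(s["clock"],s["ee_pos"],s["grip_width"],s["qpos"].round(1))
im=snapshot("wrist");sc=snapshot("scene")
cv2.imwrite("pics/m6.png",np.hstack([cv2.resize(sc[100:340,70:390],(400,300)),cv2.resize(im,(400,300))]))
E
```

```text
20.675 [ 402.99744731 -260.67409925  260.95792358] 85.36782954201793 [-34.3  10.6 110.3   0.   59.2  37.1]
```

View pics/m6.png

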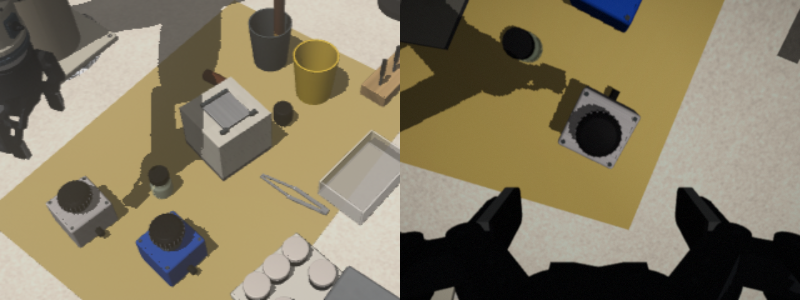

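The scene view shows the flap shut flat and the driver standing in the pot. The wrist view shows the knob centred between the fingers. Descending over the knob.

servo_tool(targets=[[0,0,0,-0.35,0],[0,0,0,-0.7,0],[0,0,0,-1,0],[0,0,0,-1,0]])

```text
clock: 21.28
ee_pos: [400.8, -260.0, 108.6]
ee_rot: [[0.948, 0.317, -0.006], [0.317, -0.948, 0.004], [-0.004, -0.006, -1.0]]
wrist_force: [0.5, 0.4, 0.4]
grip_width: 85.4
grip_force: 0.0
```

servo_tool(targets=[[0,0,0,-0.1,0],[0,0,0,-0.2,0],[0,0,0,-0.2,0],[0.5,0,0,-0.2,0],[1,0,0,-0.2,0],[1,0,0,-0.2,0],[1,0,0,-0.2,0],[1,0,0,-0.2,0]])

```text
clock: 22.28
ee_pos: [402.5, -261.3, 81.7]
ee_rot: [[0.949, 0.316, -0.0], [0.316, -0.949, 0.001], [0.0, -0.001, -1.0]]
wrist_force: [-0.8, 4.5, 5.6]
grip_width: 54.1
grip_force: 26.4
```

servo_tool(targets=[[1,0,0,0,-0.05],[1,0,0,0,-0.1],[1,0,0,0,-0.15],[1,0,0,0,-0.2],[1,0,0,0,-0.25],[1,0,0,0,-0.3],[1,0,0,0,-0.345],[1,0,0,0,-0.345],[1,0,0,0,-0.345],[1,0,0,0,-0.345]])

```text
clock: 23.52
ee_pos: [402.2, -262.0, 81.8]
ee_rot: [[0.724, -0.69, -0.001], [-0.69, -0.724, -0.0], [-0.0, 0.001, -1.0]]
wrist_force: [-2.6, -0.7, 5.9]
grip_width: 54.3
grip_force: 26.4
```

servo_tool(targets=[[0.2,0,0,0,0],[0,0,0,0,0],[0,0,0,0,0],[0,0,0,0,0],[0,0,0,0.3,0],[0,0,0,0.7,0],[0,0,0,1,0],[0,0,0,1,0],[0,0,0,1,0],[0,0,0,1,0],[0,0,0,1,0],[0,0,0,1,0]])

```text
clock: 25.02
ee_pos: [402.3, -261.7, 230.3]
ee_rot: [[0.724, -0.69, -0.001], [-0.69, -0.724, 0.001], [-0.001, 0.0, -1.0]]
wrist_force: [-0.1, -0.0, 0.7]
grip_width: 85.6
grip_force: 0.0
```

```bash
python3 - <<'E'
from h import *
s=sense();print(s["clock"],s["ee_pos"],s["wrist_force"])
a=cv2.imread("pics/sc3.png");b=snapshot("scene")
c0=cv2.imread("pics/scene0.png")
def top(im):
    g=im[225:290,100:165].max(2);m=(g<60).astype(np.uint8)
    n,l,st,ce=cv2.connectedComponentsWithStats(m);i=1+st[1:,4].argmax();return st[i],ce[i]
for im in(c0,a,b):print(top(im))
for z in(107,95):print(proj("scene",[402.5,-262,z]))
E
```

```text
25.025 [ 402.32760865 -261.73991731  230.33018524] [-0.05204247 -0.03815502  0.74951093]
(array([ 15,  17,  27,  28, 565], dtype=int32), array([28.60884956, 29.51504425]))
(array([ 27,  20,  16,  25, 159], dtype=int32), array([35.95597484, 32.96855346]))
(array([ 22,  17,  20,  26, 287], dtype=int32), array([32.47735192, 27.50174216]))
[125.9 250.6]
[127.5 253.6]
```

The knob's top edge is back on its initial row (17, against 20 when latched). I'll move clear and confirm under the initial lighting.

servo_tool(targets=[[0,-0.3,-0.4,0.2,0],[0,-0.65,-0.8,0.2,0],[0,-0.65,-1,0.2,0],[0,-0.65,-1,0.2,0],[0,-0.65,-1,0.2,0],[0,-0.65,-1,0.2,0],[0,-0.65,-1,0.2,0],[0,-0.65,-1,0.2,0]])

```text
clock: 26.08
ee_pos: [305.6, -411.3, 261.1]
ee_rot: [[0.725, -0.689, 0.0], [-0.689, -0.725, 0.0], [0.0, -0.0, -1.0]]
wrist_force: [0.6, 0.4, 0.1]
grip_width: 85.3
grip_force: 0.0
```

servo_tool(targets=[[0,-0.3,-0.4,0,0],[0,-0.65,-1,0,0],[0,-0.65,-1,0,0],[0,-0.65,-1,0,0],[0,-0.65,-1,0,0],[0,-0.65,-1,0,0]])

```text
clock: 26.82
ee_pos: [208.4, -560.8, 261.0]
ee_rot: [[0.725, -0.689, -0.0], [-0.689, -0.725, 0.001], [-0.0, -0.0, -1.0]]
wrist_force: [-0.6, -0.3, 0.0]
grip_width: 85.5
grip_force: 0.0
```

```bash
python3 - <<'E'
from h import *
s=sense();print(s["clock"],s["ee_pos"])
b=snapshot("scene");cv2.imwrite("pics/sc7.png",b);c0=cv2.imread("pics/scene0.png")
def top(im):
    g=im[225:290,100:165].max(2);m=(g<60).astype(np.uint8)
    n,l,st,ce=cv2.connectedComponentsWithStats(m);i=1+st[1:,4].argmax();return st[i],ce[i]
print(top(c0),top(b))
d=np.abs(b.astype(int)-c0)[225:300,100:170].mean();print(d)
E
```

```text
26.825 [ 208.35547953 -560.78050586  261.0205956 ]
(array([ 15,  17,  27,  28, 565], dtype=int32), array([28.60884956, 29.51504425])) (array([ 14,  17,  28,  28, 575], dtype=int32), array([28.61913043, 29.67652174]))
4.557904761904762
```

The knob image matches its initial, fully-up state. Handing in.

```bash
python3 -c "
from plant import *
print(close_job())"
```

```text
the job is handed in; nothing more can be done
None
```

I finished every step and handed the job in at about 27 s on the robot's clock; no verdict came back. The stop was latched first, the screwdriver was let go standing in the upright pot, the flap was shut flat, and the knob was then turned to reset and sprang fully up.

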